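Index the flint turntable to its next view

TASK

Turn the flint to its next photo view: pull the spring index ring on the turntable's lever up, swing the lever anticlockwise (seen from above) to the very next notch of the index track, and release the ring so that the locking pin is fully home in that notch. Never force the lever or the pin against a notch wall: turn only with the pin clear of the notch, and feel for the next notch gently; keep the flint where it lies on the turntable and leave the tray, the loupe and the large stone alone.

Things in the scene. Friction and masses are not known exactly. Their poses are not given: they have to be found in the camera images.
- stand: Fixed round grey cast foot of the turntable, 316 mm across, 30 mm high; origin at the centre of its underside, on the vertical turning axis. On it lie the index tracks, flat tops 46 mm above the work surface: a fixed inner track (113 to 129 mm from the axis) with the start notch, and an adjustable outer track, the stop (131 to 147 mm), that carries the next notch.
- start_notch (a point): Middle of the start notch, at track height, 130 mm from the axis. The stop is clamped by hand: the next notch lies anywhere from 27 to 43 degrees anticlockwise of this one; its place is not measured but can be felt, or seen from above as a gap. Notches are 11 mm wide along the arc. The track between is flat and unbroken. One more notch, not wanted, lies at 70 degrees.
- turntable (a joint): Turning angle of the turntable with its lever, rad: 0 in the start notch, growing anticlockwise seen from above; range -0.15 to 1.45. It turns with little friction (about 1 N at the ring with the pin clear, 2 to 4 N with the pin sliding on the flat track) and stays where it is left.
- table_top (a point): Centre of the turntable's top face: a disc 196 mm across with a black rubber mat, top 70 mm above the work surface; on the turning axis.
- ring_eye (a point): Centre of the upright steel pull ring at the lever's end, 130 mm from the turning axis, 111 mm above the work surface with the pin home. Outside diameter 38 mm, 10 mm thick, on an 8 mm stem out of a collar (top at 88 mm). x points outward from the axis, in the ring's plane; y is the tangent, across the 10 mm thickness (pinch along y, from above), and points the way to turn; z up. Turns with the lever.
- ring (a joint): How far the ring is pulled up, m: 0 with the pin fully home in a notch; 0.008 with the pin resting on the flat track (just clear of a notch); 0.014 at its upper stop. The spring pulls it down with about 5 N at 0 and 9 N at the upper stop; let go, it goes down by itself.
- pin: The locking pin under the lever, below the ring: a round-nosed steel blade lying radially, 30 mm long, 8 mm wide along the arc, fixed to the ring's stem; origin at its middle, 42 mm above the work surface when home. It has 1.5 mm play to either side in a notch. More than 50 N on it counts as forcing it.
- flint_mid (a point): The worked flint that lies loose on the turntable's mat near the centre, about 75 x 55 x 26 mm; point half-way up it.
- tray: Loose grey plastic finds tray, 150 x 110 x 35 mm, empty; origin at the centre of its underside. Leave alone.
- core_mid (a point): Large loose stone (flint core) on the table, about 75 x 60 x 48 mm; point half-way up it. Leave alone.
- loupe: Loose black loupe (magnifier) standing on the table, 42 mm across, 30 mm high; origin at the centre of its underside. Leave alone.
Mind the look-alikes: they are no part of the job. Of the things that look like the part that bears flint_mid, the middle-sized one is meant.

How it is judged:
On the way, in this order (a step that is already met when the one before it is completed fails the run):
1. the ring is pulled up, so that the pin is clear of the start notch (value of joint ring above 0.0075 m and value of joint turntable below 0.15 rad), for 0.05 s.
2. the turntable is turned well on towards the next notch (value of joint turntable above 0.3 rad), for 0.05 s.
At the end, for the whole second after the job is handed in: The pin is fully home (ring within 2.5 mm of its lowest position) in the next notch (turntable between 0.40 and 0.82 rad from the start notch, which only that notch allows), the turntable at rest, and the flint lying on the turntable within 50 mm of its centre (value of joint ring below 0.0025 m and value of joint turntable between 0.4 and 0.82 rad and velocity of joint turntable between -0.05 and 0.05 rad/s and horizontal distance between flint_mid and table_top below 0.05 m and z of flint_mid in the frame of table_top above 0 m); the robot touches nothing.
It fails at once if the pin is forced: more than 50 N on it (contact force between pin and anything else above 50 N).
It fails at once if the flint slides or is knocked off the middle of the turntable (more than 50 mm from the centre) (horizontal distance between flint_mid and table_top above 0.05 m).
It fails at once if the large stone is moved more than 20 mm (distance of core_mid from where it was at the start of the episode above 0.02 m).
It fails at once if the finds tray is moved more than 20 mm (distance of tray from where it was at the start of the episode above 0.02 m).
It fails at once if the loupe is moved more than 20 mm (distance of loupe from where it was at the start of the episode above 0.02 m).
It also fails if it takes over 51 s, if anything falls off the work surface, if the arm or the gripper's body presses on something with over 40 N, if the wrist force passes 120 N, or if a joint passes its speed limit or range.

ROBOT

A 6-joint arm with a two-finger parallel gripper is mounted at the origin on the work surface. World frame = base frame: x ahead of the robot, y to its left, z up, the work surface at z = 0. Lengths are in m, angles in rad, forces in N, time in s.
With the tool pointing down it reaches from about 0.225 to 0.875 m from the base axis. Payload 3.4 kg.
Tool frame: the origin (TCP) lies at the very end of the fingers, on their centre line; the grasp point (between the pads) lies 19 mm behind it; z points along the fingers, y is the direction in which the jaws open and shut (so a half turn about z gives the same grasp; the last joint's range is limited). The gripper opens to 85 mm and grips with 20 to 120 N. Pads are 22 mm wide; open, the fingers measure 114 mm over their backs; the gripper's body (76 mm by 85 mm) begins 54 mm behind the grasp point. The pads swing forward as they close: fully open they stand 13 mm farther back than shut.
Start: joints at [1.113, 0.276, 1.505, -0, 1.361, -0.121], TCP at [0.19, 0.543, 0.231] pointing down, gripper open.
Joint ranges: [-2.89, 2.89], [-0.75, 2.08], [0.22, 2.7], [-1.18, 4.32], [0.11, 2.71], [-2.7, 2.7]. Speed limits (rad/s): [2.57, 2.57, 3.14, 3.14, 3.14, 3.14].

INTERFACE

Orientations are given as a unit quaternion [w, x, y, z].
In Python, from rig import manip gives the robot as it stands. The module is installed in compiled form; this text tells all that it offers.
- The arm moves only by the tool carry_out, never from a script. Its argument "moves" is one flat list of numbers, 5 for each row, row after row: the opening in per cent of the stroke, from 0 (shut) to 100 (fully open), then the shift along the world's x, y, z in cm, then the turn about the world's z in rad. A call has exactly 10 rows; each row shifts and turns the commanded pose from where the row before left it; what a row does not reach is not made up. A row lasts 1/10 s, in which the tool goes at most 50 mm and 8.59 degrees, less where a joint would pass 70% of its speed; a pose out of reach is approached as far as the arm can. A call is refused whole if a number of a shift passes 5 or a number of a turn 0.15, either way. A call with a gripper value outside its range is refused whole. The fingers move at their own pace and stop on an object; "squeeze" is the grip in N (left out, the last holds). Time passes only in rows, so rows that do not move let the fingers close, or fill a call up. It gives the time, the measured TCP pose, the force and the opening at its end, in the units of the state.
- manip.get_state(): the state, without advancing time (a new reading comes with each control period).
- manip.get_image(name): name is "scene" or "top" or "wrist"; returns the picture (480x640x3 uint8, red, green, blue); there is no depth.
- manip.camera_info(name): a dict with "fov_y" (degrees; the focal length in pixels is half the picture's height over the tangent of half this angle, whatever the lens; pixels are square), "cx", "cy" (the principal point, pixels), "rvec" (rotation vector, rad) and "tvec" (3), from world to camera coordinates, as OpenCV has them; the wrist camera has in their place "hand_eye" (4x4, takes a point from camera to tool coordinates, whose origin is the TCP and whose axes are the flange's). Camera axes: x right, y down, z forward; pixel columns grow to the right and rows downward; lengths in m; the calibration is good to about 2 mm. A picture is of the moment at which its call begins: read the wrist's pose just before it. camera_info takes no time and is no camera call.
- manip.sign_off(): hands the job in, once; it reports no verdict.
The state is a dict: "clock": time; "qpos": joint angles; "qd": joint speeds; "effort": joint torques, N m; "position": TCP position; "ee_rot": TCP orientation; "contact_force": force on the tool from outside, world axes, zero at the start; "moment": the same for the moment, N m; "width": finger opening in m.
Only numpy, scipy, OpenCV 4.12 (cv2) and the standard library are available. Lean on these libraries where they do the work, as an engineer would, in place of code of your own. Each camera call takes 0.05 s, during which the arm holds its last target. There are 200 camera calls.

## Working session

There is one attempt and no reset: what is moved stays moved. The work goes in short steps, Python scripts to look and compute and a tool call to move; the robot and the scene stay as the last step left them, time stands still between calls to the robot, and variables do not carry over. Pictures are saved under pics/ and viewed, about 8 in all and at most 12, crops included, and the job is handed in when it is done.

Besides the shell and the picture viewer there is one more tool, called after "Request:" by a JSON object that holds its "method" and its "body", one argument or row to a line. carry_out: Moves the arm, as the interface text tells. Its arguments: {"type":"object","properties":{"moves":{"type":"array","items":{"type":"number"}},"squeeze":{"type":"number"}},"required":["moves"]}

```bash
mkdir -p pics; python3 - <<'E'
from rig import manip
import cv2
s=manip.get_state();print({k:s[k] for k in('clock','position','ee_rot','contact_force','width')})
for n in('scene','top','wrist'):
    im=manip.get_image(n);cv2.imwrite(f'pics/{n}0.png',im[:,:,::-1]);print(n,manip.camera_info(n))
E
```

```text
{'clock': 0.0, 'position': array([0.18981378, 0.54220173, 0.23045781]), 'ee_rot': array([-2.52136287e-04,  1.67635335e-01,  9.85848659e-01, -8.67091047e-04]), 'contact_force': array([-0.89289998, -0.0125964 , -0.43328738]), 'width': 0.08527862095741172}
scene {'fov_y': 52.11712309844518, 'cx': 325.6702295980766, 'cy': 230.3671681776653, 'rvec': array([ 2.31379218,  1.05616847, -0.3736493 ]), 'tvec': array([-0.34391456, -0.26971208,  1.63876917])}
top {'fov_y': 48.397046876381616, 'cx': 318.1427326940725, 'cy': 243.16259073050475, 'rvec': array([ 2.16969645, -2.0586975 ,  0.21216439]), 'tvec': array([-0.02284195,  0.53096651,  1.1669811 ])}
wrist {'fov_y': 59.468813706499844, 'cx': 319.01655866957424, 'cy': 239.1369954624328, 'hand_eye': array([[ 6.20628690e-04, -9.63269137e-01, -2.68537120e-01,
         6.84158902e-02],
       [ 9.99999760e-01,  6.80268156e-04, -1.29042789e-04,
        -4.62744665e-05],
       [ 3.06980188e-04, -2.68536976e-01,  9.63269328e-01,
        -1.43373649e-01],
       [ 0.00000000e+00,  0.00000000e+00,  0.00000000e+00,
         1.00000000e+00]])}
```

View pics/top0.png

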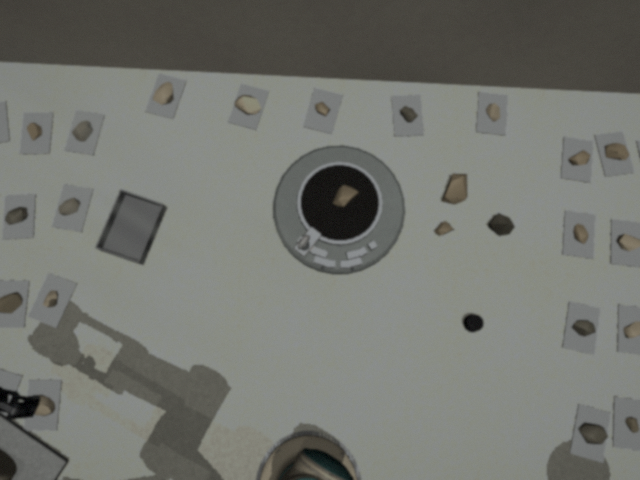

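View pics/scene0.png

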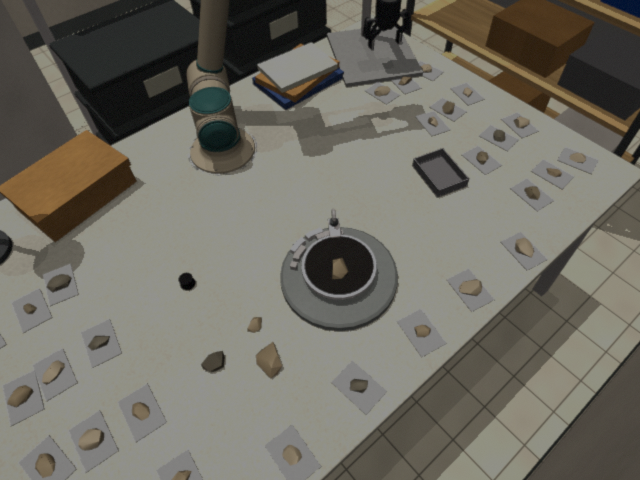

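The top view shows one turntable at (340,205). Its lever and ring are near (305,240), with track segments at lower right, (325–372, 245–265). The tray is at (132,227), the loupe at (473,322) and loose stones at (455,188), (500,224) and (444,229). The only round stand with a lever and mat is at (340,205). I'll measure it and check it in a close crop.

```bash
cat > h.py <<'E'
import numpy as np,cv2
from scipy.spatial.transform import Rotation as R
from rig import manip
def cam(n,s=None):
    c=manip.camera_info(n);f=240/np.tan(np.radians(c['fov_y']/2))
    K=np.array([[f,0,c['cx']],[0,f,c['cy']],[0,0,1]])
    if n=='wrist':
        q=s['ee_rot'];T=np.eye(4);T[:3,:3]=R.from_quat([q[1],q[2],q[3],q[0]]).as_matrix();T[:3,3]=s['position']
        M=np.linalg.inv(T@c['hand_eye']);return K,M[:3,:3],M[:3,3]
    return K,R.from_rotvec(c['rvec']).as_matrix(),c['tvec']
def ray(C,p,z):
    K,r,t=C;o=-r.T@t;d=r.T@np.linalg.inv(K)@np.array([p[0],p[1],1]);return o+d*(z-o[2])/d[2]
def proj(C,X):
    K,r,t=C;x=K@(r@np.asarray(X)+t);return x[:2]/x[2]
E
python3 - <<'E'
from h import *
C=cam('top');im=cv2.imread('pics/top0.png')
hsv=cv2.cvtColor(im,cv2.COLOR_BGR2HSV)
m=(hsv[:,:,2]<45).astype(np.uint8);m[:150]=0;m[250:]=0;m[:,:280]=0;m[:,400:]=0
c=max(cv2.findContours(m,0,2)[0],key=cv2.contourArea);hull=cv2.convexHull(c)
P=np.array([ray(C,p[0],.07)[:2] for p in hull],np.float32);print('mat',cv2.minEnclosingCircle(P))
for p in[(340,203)]:print(ray(C,p,.07))
for p in[(273,208),(405,208),(340,146),(340,273)]:print('foot',ray(C,p,.03))
print('ring?',ray(C,(303,242),.111), 'collar',ray(C,(310,238),.088))
for p in[(325,246),(317,255),(350,264),(357,253),(373,245)]:print(p,ray(C,p,.046))
cv2.imwrite('pics/c1.png',cv2.resize(im[140:280,265:412],None,fx=4,fy=4,interpolation=2))
E
```

```text
mat ((0.6273479461669922, -0.03832244873046875), 0.08675244450569153)
[ 0.62447762 -0.04015492  0.07      ]
foot [0.61525741 0.11608201 0.03      ]
foot [ 0.63183628 -0.19542804  0.03      ]
foot [ 0.77880453 -0.03513797  0.03      ]
foot [ 0.46882749 -0.04875772  0.03      ]
ring? [0.52057514 0.03771351 0.111     ] collar [0.53517437 0.02351335 0.088     ]
(325, 246) [ 0.52718164 -0.01098321  0.046     ]
(317, 255) [0.50522916 0.00627068 0.046     ]
(350, 264) [ 0.48836187 -0.07004459  0.046     ]
(357, 253) [ 0.51472006 -0.08504665  0.046     ]
(373, 245) [ 0.53535688 -0.12109652  0.046     ]
```

View pics/c1.png

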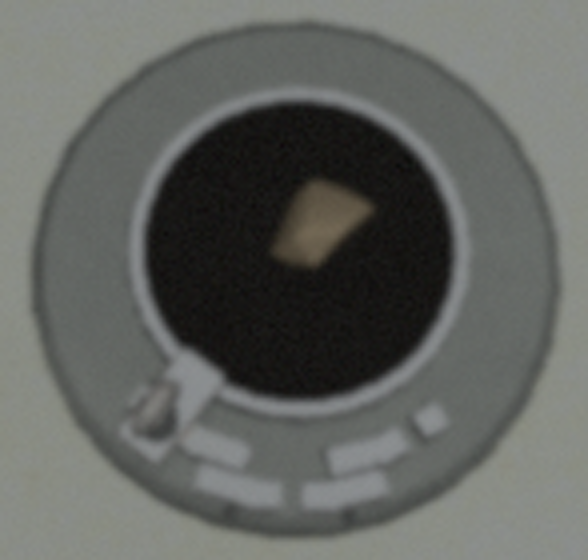

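Confirmed: axis ≈ (0.626,-0.039), and the ring sits 0.13 m from it at about 144°. There is a gap in the outer track at crop (292,493), about 37° further on. I'm moving towards it now, with the tool turned.

Request:
{"method": "carry_out", "body": {
  "moves": [100, 2.7, -4.2, 0, -0.03, 100, 2.7, -4.2, 0, -0.03, 100, 2.7, -4.2, 0, -0.03, 100, 2.7, -4.2, 0, -0.03, 100, 2.7, -4.2, 0, -0.03, 100, 2.7, -4.2, 0, -0.03, 100, 2.7, -4.2, 0, -0.03, 100, 2.7, -4.2, 0, -0.03, 100, 2.7, -4.2, 0, -0.03, 100, 2.7, -4.2, 0, -0.02],
  "squeeze": 40
}}

```text
clock: 1.15
position: [0.4606, 0.1208, 0.2313]
ee_rot: [0.0, 0.309, 0.951, 0.0]
contact_force: [1.4, 0.9, -0.6]
width: 0.0852
```

Request:
{"method": "carry_out", "body": {
  "moves": [100, 2, -3, 0, 0, 100, 2, -3, 0, 0, 100, 2, -2.3, 0, 0, 100, 0, 0, 0, 0, 100, 0, 0, 0, 0, 100, 0, 0, 0, 0, 100, 0, 0, 0, 0, 100, 0, 0, 0, 0, 100, 0, 0, 0, 0, 100, 0, 0, 0, 0]
}}

```text
clock: 2.15
position: [0.5199, 0.0401, 0.2315]
ee_rot: [0.0, 0.308, 0.951, 0.0]
contact_force: [0.1, 0.4, -0.4]
width: 0.0854
```

```bash
python3 - <<'E'
from h import *
s=manip.get_state();im=manip.get_image('wrist')[:,:,::-1].copy();cv2.imwrite('pics/w1.png',im)
print(s['clock'],s['position'],s['ee_rot'],s['contact_force']);np.save('s1.npy',s,allow_pickle=True)
C=cam('wrist',s);print('pred ring',proj(C,[.5206,.0377,.111]),'axis',proj(C,[.626,-.039,.07]))
E
```

```text
2.15 [0.51986336 0.04014065 0.23147996] [1.34490917e-04 3.07939227e-01 9.51406015e-01 8.97270223e-05] [ 0.10400512  0.37818559 -0.39188426]
pred ring [316.89501681 234.40168374] axis [316.7904167  373.86020206]
```

View pics/w1.png

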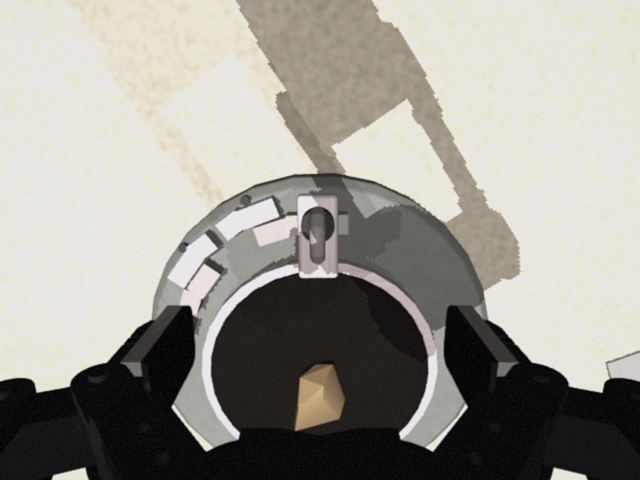

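The wrist view shows the ring and stem as a narrow strip at x≈318, rows 205–265. The collar circle is at (317,222), and the predicted eye (317,234) fits it. The notch gap in the outer track is near (216,233). I'll get the gap angle from a crop.

```bash
python3 - <<'E'
from h import *
s=np.load('s1.npy',allow_pickle=True).item();C=cam('wrist',s)
im=cv2.imread('pics/w1.png');cv2.imwrite('pics/c2.png',cv2.resize(im[180:330,150:360],None,fx=3.8,fy=3.8,interpolation=2))
g=cv2.cvtColor(im,cv2.COLOR_BGR2GRAY);m=(g<70).astype(np.uint8)
rim=np.array([ray(C,p,.07)[:2] for p in[(203,350),(437,350),(320,263),(240,292),(400,292)]]);print(rim)
# circle fit: rim outside r .098 
from scipy.optimize import least_squares
f=least_squares(lambda v:np.hypot(*(rim-v[:2]).T)-v[2],[.626,-.039,.098]);print(f.x,f.fun)
def pol(p,z,a):
    q=ray(C,p,z)[:2]-a;return np.hypot(*q),np.degrees(np.arctan2(q[1],q[0]))%360
for a in(f.x[:2],np.array([.625,-.039])):
  for p,z in[((318,234),.111),((318,212),.13),((217,221),.046),((225,238),.046),((206,230),.046),((220,243),.046)]:print(p,pol(p,z,a))
E
```

```text
[[ 0.55392275 -0.10105025]
 [ 0.66528853  0.05322244]
 [ 0.54908144  0.01974628]
 [ 0.53189405 -0.04486162]
 [ 0.60500591  0.05640809]]
[ 0.62911195 -0.03800321  0.09797034] [ 0.00015379  0.00016664  0.00072052 -0.00051082 -0.00053013]
(318, 234) (np.float64(0.13256995213485825), np.float64(144.78619764192965))
(318, 212) (np.float64(0.151149757677872), np.float64(144.68635180411232))
(217, 221) (np.float64(0.1507751305415492), np.float64(177.43258202769806))
(225, 238) (np.float64(0.13591452557459854), np.float64(178.74322110060433))
(206, 230) (np.float64(0.15015488506061062), np.float64(181.9885857453992))
(220, 243) (np.float64(0.13502268977206358), np.float64(181.27396234888386))
(318, 234) (np.float64(0.12982433175931113), np.float64(143.38021189599618))
(318, 212) (np.float64(0.14840490193281214), np.float64(143.45455497684313))
(217, 221) (np.float64(0.1467167091416559), np.float64(176.97177050073793))
(225, 238) (np.float64(0.1318299116622976), np.float64(178.27089916485963))
(206, 230) (np.float64(0.1460133218521769), np.float64(181.65366856053086))
(220, 243) (np.float64(0.13089272890157336), np.float64(180.87775954870676))
```

View pics/c2.png

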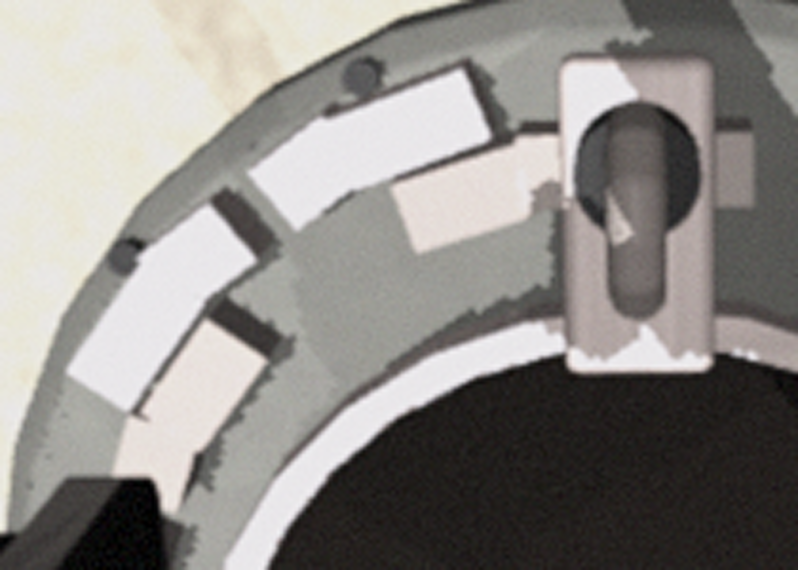

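```bash
python3 - <<'E'
from h import *
s=np.load('s1.npy',allow_pickle=True).item();C=cam('wrist',s)
print('tip now',s['position'])
for a in([.629,-.038],[.627,-.0385],[.625,-.039]):
  a=np.array(a);L=[]
  for p in[(215.3,225.3),(228.2,240.5),(205.3,233.7),(217.6,248.9)]:
    q=ray(C,p,.046)[:2]-a;L.append((round(np.hypot(*q),4),round(np.degrees(np.arctan2(q[1],q[0]))%360,1)))
  q=ray(C,(317.9,234),.111);b=q[:2]-a;t=np.degrees(np.arctan2(b[1],b[0]))
  g=np.mean([l[1] for l in L]);print(a,L,'ring',q,np.hypot(*b),t,'gap',g,'delta',g-t)
  d=np.array([np.cos(np.radians(t)),np.sin(np.radians(t))]);print(' eye pix by model',proj(C,[*(a+.13*d),.111]),'outer/inner rim',proj(C,[*(a+.149*d),.111]),proj(C,[*(a+.111*d),.111]))
E
```

```text
tip now [0.51986336 0.04014065 0.23147996]
[ 0.629 -0.038] [(np.float64(0.1486), np.float64(178.7)), (np.float64(0.1327), np.float64(178.4)), (np.float64(0.1481), np.float64(183.0)), (np.float64(0.1324), np.float64(183.4))] ring [0.52076346 0.03838781 0.111     ] 0.13247733959322855 144.78751237406982 gap 180.875 delta 36.08748762593018
 eye pix by model [317.94402211 237.67595749] outer/inner rim [317.60080944 209.01683186] [318.27465758 265.28485506]
[ 0.627  -0.0385] [(np.float64(0.1466), np.float64(178.5)), (np.float64(0.1307), np.float64(178.1)), (np.float64(0.1461), np.float64(182.8)), (np.float64(0.1303), np.float64(183.2))] ring [0.52076346 0.03838781 0.111     ] 0.13114090579709534 144.10517243986166 gap 180.65000000000003 delta 36.54482756013837
 eye pix by model [317.89941176 235.69523607] outer/inner rim [317.9093833  206.95830754] [317.88980614 263.37765284]
[ 0.625 -0.039] [(np.float64(0.1446), np.float64(178.3)), (np.float64(0.1287), np.float64(177.9)), (np.float64(0.1441), np.float64(182.7)), (np.float64(0.1283), np.float64(183.0))] ring [0.52076346 0.03838781 0.111     ] 0.12982345258413702 143.40888324372827 gap 180.47500000000002 delta 37.066116756271754
 eye pix by model [317.90339387 233.73735633] outer/inner rim [318.27567162 204.92764865] [317.5447934  261.48861136]
```

Request:
{"method": "carry_out", "body": {
  "moves": [100, 0.2, -0.2, -4, 0, 100, 0, 0, -4, 0, 100, 0, 0, -3, 0, 100, 0, 0, -2, 0, 100, 0, 0, -0.7, 0, 60, 0, 0, 0, 0, 40, 0, 0, 0, 0, 40, 0, 0, 0, 0, 40, 0, 0, 0, 0, 40, 0, 0, 0, 0],
  "squeeze": 30
}}

```text
clock: 3.2
position: [0.5225, 0.0377, 0.0951]
ee_rot: [0.001, 0.308, 0.951, 0.0]
contact_force: [0.3, 0.4, 0.5]
width: 0.0342
```

```bash
python3 - <<'E'
from h import *
s=manip.get_state();im=manip.get_image('wrist')[:,:,::-1].copy();cv2.imwrite('pics/w2.png',im)
print(s['position'],s['contact_force'],s['width']);C=cam('wrist',s);print(proj(C,[.522,.0377,.111]),proj(C,[.522,.0377,.13]))
E
```

```text
[0.52248631 0.03770529 0.09511692] [0.30831624 0.42825202 0.52005555] 0.03419470886291767
[318.56614303 332.27694563] [318.52300806 363.7056628 ]
```

View pics/w2.png

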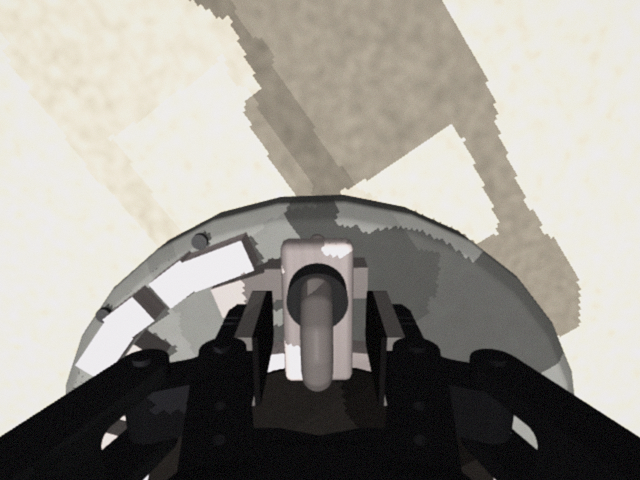

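The ring (x≈317) is centred between the pads (≈268 and ≈372). Closing now.

Request:
{"method": "carry_out", "body": {
  "moves": [25, 0, 0, 0, 0, 18, 0, 0, 0, 0, 14, 0, 0, 0, 0, 10, 0, 0, 0, 0, 6, 0, 0, 0, 0, 4, 0, 0, 0, 0, 4, 0, 0, 0, 0, 4, 0, 0, 0, 0, 4, 0, 0, 0, 0, 4, 0, 0, 0, 0],
  "squeeze": 30
}}

```text
clock: 4.25
position: [0.5221, 0.0379, 0.0944]
ee_rot: [0.0, 0.308, 0.951, 0.0]
contact_force: [-0.3, 1.3, 1.0]
width: 0.0096
```

Request:
{"method": "carry_out", "body": {
  "moves": [0, 0, 0, 0.2, 0, 0, 0, 0, 0.2, 0, 0, 0, 0, 0.2, 0, 0, 0, 0, 0.2, 0, 0, 0, 0, 0.2, 0, 0, 0, 0, 0.1, 0, 0, 0, 0, 0, 0, 0, 0, 0, 0, 0, 0, 0, 0, 0, 0, 0, 0, 0, 0, 0],
  "squeeze": 40
}}

```text
clock: 5.25
position: [0.5221, 0.0377, 0.1053]
ee_rot: [0.0, 0.308, 0.951, 0.0]
contact_force: [2.0, 0.7, -7.7]
width: 0.0092
```

```bash
python3 - <<'E'
import numpy as np
th=np.array([.01,.02]+[.035]*16+[.025,.02]);th*=.635/th.sum();c=np.cumsum(np.r_[0,th])+np.radians(144.15)
P=np.round(13*np.c_[np.cos(c),np.sin(c)],2);t=np.round(np.cumsum(np.r_[0,th]),3)
for a,b in zip(np.diff(P,axis=0).round(2),np.diff(t).round(3)):print(f'0, {a[0]}, {a[1]}, 0, {b},',end=' ')
print(P[-1]-P[0])
E
```

```text
0, -0.07, -0.1, 0, 0.01, 0, -0.15, -0.22, 0, 0.02, 0, -0.25, -0.38, 0, 0.035, 0, -0.23, -0.39, 0, 0.035, 0, -0.23, -0.39, 0, 0.035, 0, -0.2, -0.41, 0, 0.035, 0, -0.2, -0.41, 0, 0.035, 0, -0.17, -0.42, 0, 0.035, 0, -0.17, -0.42, 0, 0.035, 0, -0.15, -0.43, 0, 0.035, 0, -0.13, -0.44, 0, 0.035, 0, -0.12, -0.44, 0, 0.035, 0, -0.1, -0.44, 0, 0.035, 0, -0.09, -0.45, 0, 0.035, 0, -0.07, -0.45, 0, 0.035, 0, -0.06, -0.45, 0, 0.035, 0, -0.04, -0.45, 0, 0.035, 0, -0.02, -0.46, 0, 0.035, 0, -0.01, -0.32, 0, 0.025, 0, 0.0, -0.26, 0, 0.02, [-2.46 -7.73]
```

Request:
{"method": "carry_out", "body": {
  "moves": [0, -0.07, -0.1, 0, 0.01, 0, -0.15, -0.22, 0, 0.02, 0, -0.25, -0.38, 0, 0.035, 0, -0.23, -0.39, 0, 0.035, 0, -0.23, -0.39, 0, 0.035, 0, -0.2, -0.41, 0, 0.035, 0, -0.2, -0.41, 0, 0.035, 0, -0.17, -0.42, 0, 0.035, 0, -0.17, -0.42, 0, 0.035, 0, -0.15, -0.43, 0, 0.035]
}}

```text
clock: 6.25
position: [0.5041, 0.0018, 0.1054]
ee_rot: [0.0, 0.157, 0.988, 0.0]
contact_force: [4.6, 2.1, -8.2]
width: 0.0097
```

Request:
{"method": "carry_out", "body": {
  "moves": [0, -0.13, -0.44, 0, 0.035, 0, -0.12, -0.44, 0, 0.035, 0, -0.1, -0.44, 0, 0.035, 0, -0.09, -0.45, 0, 0.035, 0, -0.07, -0.45, 0, 0.035, 0, -0.06, -0.45, 0, 0.035, 0, -0.04, -0.45, 0, 0.035, 0, -0.02, -0.46, 0, 0.035, 0, -0.01, -0.32, 0, 0.025, 0, 0.0, -0.26, 0, 0.02]
}}

```text
clock: 7.25
position: [0.498, -0.0395, 0.1055]
ee_rot: [0.001, -0.005, 1.0, 0.0]
contact_force: [4.6, 2.3, -9.2]
width: 0.0098
```

Request:
{"method": "carry_out", "body": {
  "moves": [0, 0, 0, 0, 0, 0, 0, 0, 0, 0, 0, 0, 0, -0.1, 0, 0, 0, 0, -0.1, 0, 0, 0, 0, -0.1, 0, 0, 0, 0, -0.1, 0, 0, 0, 0, -0.1, 0, 0, 0, 0, 0, 0, 0, 0, 0, 0, 0, 0, 0, 0, 0, 0]
}}

```text
clock: 8.25
position: [0.498, -0.0396, 0.1005]
ee_rot: [0.001, -0.004, 1.0, -0.0]
contact_force: [5.1, 1.3, -7.4]
width: 0.0092
```

At 6 mm the spring still hangs on the tool, so the pin seems to be entering the notch. Lowering on.

Request:
{"method": "carry_out", "body": {
  "moves": [0, 0, 0, -0.1, 0, 0, 0, 0, -0.1, 0, 0, 0, 0, -0.1, 0, 0, 0, 0, -0.1, 0, 0, 0, 0, -0.1, 0, 0, 0, 0, -0.05, 0, 0, 0, 0, 0, 0, 0, 0, 0, 0, 0, 0, 0, 0, 0, 0, 0, 0, 0, 0, 0]
}}

```text
clock: 9.25
position: [0.4979, -0.0396, 0.0951]
ee_rot: [0.001, -0.004, 1.0, -0.0]
contact_force: [4.8, 2.0, -6.2]
width: 0.0094
```

Request:
{"method": "carry_out", "body": {
  "moves": [14, 0, 0, 0, 0, 16, 0, 0, 0, 0, 20, 0, 0, 0, 0, 30, 0, 0, 0, 0, 50, 0, 0, 0, 0, 70, 0, 0, 0, 0, 90, 0, 0, 0, 0, 100, 0, 0, 0, 0, 100, 0, 0, 0, 0, 100, 0, 0, 0, 0]
}}

```text
clock: 10.25
position: [0.4974, -0.0396, 0.0948]
ee_rot: [-0.0, -0.004, 1.0, 0.0]
contact_force: [0.1, -0.2, 0.1]
width: 0.0853
```

Request:
{"method": "carry_out", "body": {
  "moves": [100, 0, 0, 2, 0, 100, 0, 0, 3, 0, 100, 0, 0, 3, 0, 100, 0, 0, 3, 0, 100, 0, 0, 3, 0, 100, 0, 0, 0, 0, 100, 0, 0, 0, 0, 100, 0, 0, 0, 0, 100, 0, 0, 0, 0, 100, 0, 0, 0, 0]
}}

```text
clock: 11.25
position: [0.4969, -0.0395, 0.2337]
ee_rot: [-0.001, -0.004, 1.0, 0.0]
contact_force: [0.2, -0.4, 0.1]
width: 0.0851
```

```bash
python3 - <<'E'
from h import *
s=manip.get_state();im=manip.get_image('wrist')[:,:,::-1].copy();sc=manip.get_image('scene')[:,:,::-1]
C=cam('wrist',s);print(s['clock'],s['position'],s['contact_force'])
print('eye/top if home',proj(C,[.4975,-.0396,.111]),proj(C,[.4975,-.0396,.13]),'top if on track',proj(C,[.4975,-.0396,.138]))
S=cam('scene');print('scene ring top home / on track',proj(S,[.4975,-.0396,.13]),proj(S,[.4975,-.0396,.138]))
c=cv2.resize(sc[190:340,260:420],(480,450),interpolation=2);w=cv2.resize(im[150:450,160:480],(480,450))
cv2.imwrite('pics/w3.png',np.vstack([im[:0],np.hstack([w[:,:400],c[:,:400]])]))
E
```

```text
11.25 [ 0.49686939 -0.03945938  0.23368206] [ 0.22949378 -0.37085971  0.12581183]
eye/top if home [318.57279716 232.02743748] [318.5612647  239.80640448] top if on track [318.55590116 243.42426498]
scene ring top home / on track [305.51981154 220.26711978] [305.36111419 218.3914671 ]Traceback (most recent call last):
  File "<stdin>", line 7, in <module>
    return _nx.concatenate(arrs, 0, dtype=dtype, casting=casting)
           ~~~~~~~~~~~~~~~^^^^^^^^^^^^^^^^^^^^^^^^^^^^^^^^^^^^^^^
ValueError: all the input array dimensions except for the concatenation axis must match exactly, but along dimension 1, the array at index 0 has size 640 and the array at index 1 has size 800
```

```bash
python3 - <<'E'
from h import *
im=manip.get_image('wrist')[:,:,::-1];cv2.imwrite('pics/w4.png',cv2.resize(im[180:450,160:480],(800,675))[:600])
E
```

```text
(no output)
```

View pics/w4.png

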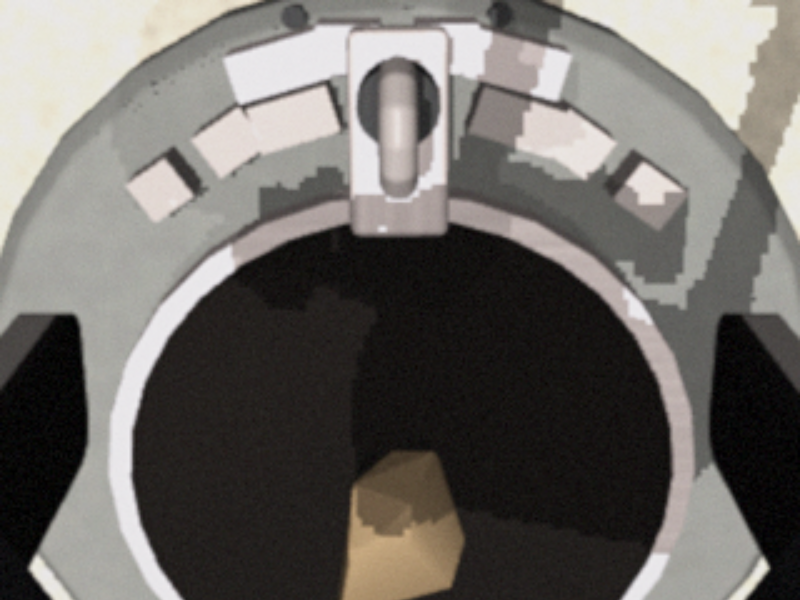

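```bash
python3 - <<'E'
from h import *
a=np.array([.6275,-.0383])
def rows(C,deg,l):
    d=np.r_[np.cos(np.radians(deg)),np.sin(np.radians(deg))];u=np.linspace(0,2*np.pi,180)
    r=[proj(C,[*(a+(.13+.019*np.cos(t))*d),.111+l+.019*np.sin(t)])[1] for t in u];return np.round([min(r),max(r)],1)
s=np.load('s1.npy',allow_pickle=True).item();n=manip.get_state()
print('start home',rows(cam('wrist',s),144.15,0),'seen 209,263.7')
for l in(0,.0025,.008):print('now',l,rows(cam('wrist',n),180.55,l),'seen 202.8,258.8')
print(n['clock'],n['contact_force'])
E
```

```text
start home [207.  265.5] seen 209,263.7
now 0 [202.  260.1] seen 202.8,258.8
now 0.0025 [202.7 261.3] seen 202.8,258.8
now 0.008 [204.3 264.1] seen 202.8,258.8
11.4 [-0.16020776 -0.14523274 -0.4628479 ]
```

The image rows fit the pin being home: residuals +0.8/-1.3 px, against -1.5/-5.3 px if the pin rested on the track. The spring force also fell steadily as the ring was lowered. The flint lies near the centre and the gripper is clear, so I'm handing in.

```bash
python3 -c "
from rig import manip
print(manip.sign_off())"
```

```text
the job is handed in; nothing more can be done
None
```

I turned the flint to its next photo view and handed the job in at about 11.4 s; the hand-in gives no verdict. I pinched the ring, pulled it up 11 mm, swung the lever about 36.4° (0.635 rad) anticlockwise with the pin clear, and lowered it over the gap I had measured. Then I let go and backed off about 14 cm.

**Pin home:**
- **Force:** the pull on the tool fell from 9.2 N to 7.4 N to 6.2 N as I lowered the ring. That matches the spring and shows no contact with the flat track.
- **Camera:** the last wrist picture fits the ring fully down to within 1.3 px. A pin still on the track would have been up to 5.3 px off.

**Rest of the scene:** the flint is still on the mat near the centre, judged by eye from that last picture. The gripper is open and reads about 0 N. The path stayed clear of the tray, loupe and large stone, but I did not photograph them again at the end.

**What failed or disagreed:**
- One script that saves pictures stopped on a size error, so I took that picture again.
- My two estimates of the turning axis differed by about 4 mm, and I used a point between them. This probably caused the 5 N sideways pull on the tool during the swing.

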